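# Glass carrier through the splash-guard gate

## Robot

A 6-joint arm with a two-finger parallel gripper is mounted at the origin on the work surface. World frame = base frame: x ahead of the robot, y to its left, z up, the work surface at z = 0. Lengths are in m, angles in degrees, forces in N, time in s.
With the tool pointing down it reaches from about 0.25 to 0.8 m from the base axis. Payload 8.5 kg.
Tool frame: the origin (TCP) lies midway between the tips of the shut fingers; the grasp point (between the pads) lies 19 mm behind it; z points along the fingers, x is the direction in which the jaws open and shut, and the axes are right-handed (so a half turn about z gives the same grasp; the last joint's range is limited). The gripper opens to 85 mm and grips with 20 to 120 N. Pads are 22 mm wide; open, the fingers measure 114 mm over their backs; the gripper's body (76 mm by 85 mm) begins 54 mm behind the grasp point. The pads swing forward as they close: fully open they stand 13 mm farther back than shut.
Start: joints at [-68.698, 13.648, -0.773, 75.585, 0, 90], TCP at [0.191, -0.489, 0.231] pointing down, gripper open.
Joint ranges: [-152.45, 152.45], [-59.26, 108.67], [-65.41, 83.53], [-104.44, 129.93], [-82.83, 76.93], [-180, 180]. Speed limits (degrees/s): [127.2, 127.2, 159.86, 180, 180, 180].

## Interface

Orientations are given as a 3x3 rotation matrix whose columns are the frame's x, y, z axes.
In Python, from workcell import bot, capture gives the robot as it stands.
- The arm moves only by the tool drive_tool, never from a script. Its argument "commands" is text: rows parted by semicolons, each of 7 numbers parted by spaces: the turn, a rotation vector about the tool's x, y, z in degrees, then the shift along the tool's x, y, z in m, then the closure, from -1 (fully open) to 1 (shut), so that 0 is half open. In form: ax ay az dx dy dz claw; .... A call has 1 to 12 rows; each row is the pose to reach, as a shift and turn from the pose measured when the call began, along the tool's axes at that moment; what a row does not reach only later rows make up. A row lasts 1/8 s, in which the tool goes at most 62.5 mm and 10.7 degrees, less where a joint would pass 70% of its speed; a pose out of reach is approached as far as the arm can. A call with a gripper value outside its range is refused whole. The fingers move at their own pace and stop on an object; the grip force is fixed at half the most. Time passes only in rows, so rows that repeat a pose let the fingers close. It gives the time, the measured TCP pose, the force and the opening at its end, in the units of the state.
- bot.observe(): the state, without advancing time (a new reading comes with each control period).
- capture(name): name is "scene" or "top"; returns a dict with "color" (480x640x3 uint8, blue, green, red), "camera_matrix" (3x3 intrinsics, pixels), "world_to_cam" (4x4, takes a point from world to camera coordinates). Camera axes: x right, y down, z forward; pixel columns grow to the right and rows downward; lengths in m; the calibration is good to about 2 mm. A picture is of the moment at which its call begins. There is no depth.
- bot.finish_job(): hands the job in, once; it reports no verdict.
The state is a dict: "clock": time; "q": joint angles; "dq": joint speeds; "tau": joint torques, N m; "ee_pos": TCP position; "ee_rot": TCP orientation; "force": force on the tool from outside, world axes, zero at the start; "ft_torque": the same for the moment, N m; "grip_width": finger opening in m.
Only numpy, scipy, OpenCV 4.12 (cv2) and the standard library are available. Lean on these libraries where they do the work, as an engineer would, in place of code of your own. Each camera call takes 0.05 s, during which the arm holds its last target.

## Task

Pass the carrier of small glasses from the wash-up side to the clean side: draw the spring gate in the splash guard open with a fingertip and hold it open with that finger while the same hand pushes the carrier along the slide and in past the gate, then push on until the carrier is right through and the gate has shut behind it. Only push: do not lift or tip the carrier or its glasses, do not ram it into the gate, and leave the other things on the counter where they are.

Things in the scene. Friction and masses are not known exactly. Their poses are not given: they have to be found in the camera images.
- slide: Fixed stainless rack slide. Origin on the counter, on its centre line, in the plane of the shut gate; +x is the way carriers travel (wash-up side -x, clean side +x), +y towards the gate's hinge, z up. Floor top at z = 4 mm, x from -290 to +190; guide rails to z = 16, inner faces at y = +-48; end stop to z = 30 at x = 185. Splash guard across it: see gate_hinge
- gate_hinge (a point): top of the gate's vertical hinge axis, at (0, 61, 104) mm in the slide's frame. The splash guard is 4 mm sheet at x = 0, 107 mm high, from y = 68 to 230 and from y = -50 to -150 (with slim posts at the gate); nothing spans the gateway overhead
- gate_edge (a point): top of the gate's free edge. The gate is an upright steel leaf 4 mm thick, reaching 100 mm from the hinge axis to this edge, from z = 21 to 104 mm. To open it, a finger goes down on the clean side of the leaf near this edge and draws it round towards the wash-up side and the hinge side
- gate (a joint): gate angle, rad: 0 shut (leaf along the slide's -y), grows as the free edge swings to the wash-up side; 1.57 = leaf along the slide, beside the lane above the rail; stop at 2.0. It cannot open to the clean side, so a carrier cannot push it open. A spring shuts it within 1 s (0.04 Nm shut, 0.12 Nm at 1.57); it leans on a carrier that stands in the way
- carrier: loose white plastic glass carrier on the slide before the gate. Lattice tray 86 mm long (its x, along the slide) by 90 wide (its y), walls 37 high, 2 x 2 cells; origin at the centre of its underside, +x facing the gate. About 0.5 kg with its glasses, friction about 0.2. Glass tops 45 mm above its underside. The gate swings clear of it when its origin is 147 mm or more before the gate
- carrier_handle (a point): centre of the carrier's handle bar: a round bar 10 mm thick across the carrier (along its y, 69 mm between its two uprights), 70 mm above the carrier's underside, over the middle of the carrier
- carrier_nose (a point): middle of the carrier's front wall (the end that goes first), 43 mm ahead of its origin, 20 mm above its underside
- glass0: small glass 42 mm high, 32 mm wide at the rim, standing loose in the carrier's front cell on the -y side; origin at the centre of its foot
- glass1: small glass 42 mm high, 32 mm wide at the rim, standing loose in the carrier's front cell on the +y side; origin at the centre of its foot
- glass2: small glass 42 mm high, 32 mm wide at the rim, standing loose in the carrier's rear cell on the -y side; origin at the centre of its foot
- glass3: small glass 42 mm high, 32 mm wide at the rim, standing loose in the carrier's rear cell on the +y side; origin at the centre of its foot
- mug0: bystander: white mug 76 mm wide, 85 mm high, beside the slide; origin at the centre of its foot
- mug1: bystander: white mug like mug0, beside the slide behind the gate's hinge
- tumbler: bystander: drinking glass 64 mm wide, 95 mm high, beside the slide on the clean side
- sponge: bystander: scouring sponge 90 x 60 x 34 mm beside the slide
- shaker: bystander: salt shaker 42 mm wide, 81 mm high beside the slide on the clean side
- bowl: bystander: white bowl 110 mm wide, 45 mm high beside the slide

How it is judged:
By the outcome, as a careful person would: the job done as asked, in the order asked, and still so for the second after the job is handed in, with the robot touching nothing.
It also fails if it takes over 54 s, if anything falls off the work surface, if the arm or the gripper's body presses on something with over 40 N, if the wrist force passes 120 N, or if a joint passes its speed limit or range.

## Working session

There is one attempt and no reset: what is moved stays moved. The work goes in short steps, Python scripts to look and compute and a tool call to move; the robot and the scene stay as the last step left them, time stands still between calls to the robot, and variables do not carry over. Pictures are saved under pics/ and viewed, and the job is handed in when it is done.

Besides the shell and the picture viewer there is one more tool, called after ">>>" as a command line: name --argument value ..., lists and objects as JSON in quotes. drive_tool: Moves the arm, as the interface text tells. Its arguments: {"type":"object","properties":{"commands":{"type":"string"}},"required":["commands"]}

```bash
mkdir -p pics; ls; python3 - <<'E'
from workcell import bot, capture
import cv2,numpy as np
s=bot.observe();print({k:np.round(v,4).tolist() for k,v in s.items()})
for n in("scene","top"):
    c=capture(n);cv2.imwrite(f"pics/{n}0.png",c["color"]);np.savez(f"{n}0.npz",**c);print(n,c["camera_matrix"],c["world_to_cam"])
E
```

```text
pics
{'clock': 0.0, 'q': [-68.6968, 13.6793, -0.8169, 75.5844, 0.0023, 90.0023], 'dq': [0.043, -0.0068, -0.0348, 0.0283, 0.0236, 0.105], 'tau': [0.0022, -53.8775, 34.6442, 0.0184, 0.0002, 0.0], 'ee_pos': [0.1906, -0.4887, 0.2307], 'ee_rot': [[0.3633, -0.9317, -0.0005], [-0.9317, -0.3633, 0.0013], [-0.0014, -0.0, -1.0]], 'force': [0.1688, -0.0209, -0.0707], 'ft_torque': [0.0115, 0.0061, 0.0257], 'grip_width': 0.0855}
scene [[608.48356686   0.         321.60484009]
 [  0.         608.48356686 238.30482265]
 [  0.           0.           1.        ]] [[-0.64418888  0.76482323  0.00813111  0.36272095]
 [ 0.63960299  0.54448826 -0.54262376 -0.35504024]
 [-0.41943855 -0.34435151 -0.83993651  1.30846861]
 [ 0.          0.          0.          1.        ]]
top [[481.79226849   0.         325.26755676]
 [  0.         481.79226849 240.13323005]
 [  0.           0.           1.        ]] [[-0.00763379 -0.99983898  0.01624014  0.00868583]
 [-0.9989586   0.00689449 -0.04510188  0.58514506]
 [ 0.04498265 -0.01656753 -0.99885038  0.79174406]
 [ 0.          0.          0.          1.        ]]
```

View pics/scene0.png

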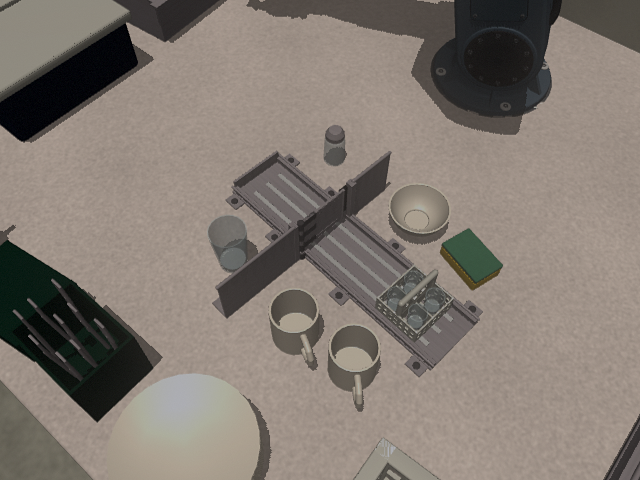

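View pics/top0.png

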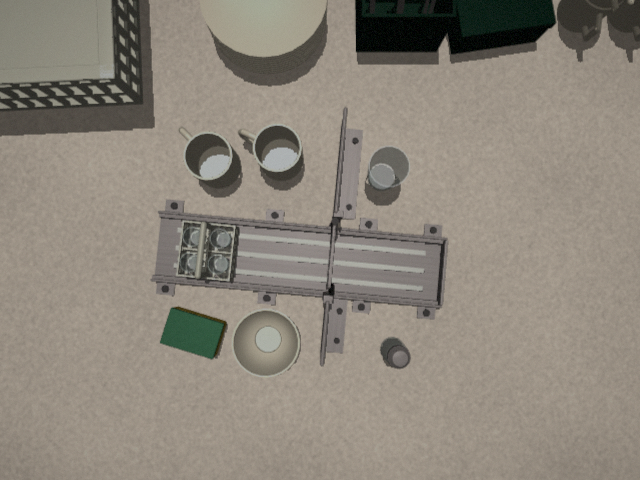

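The scene view shows the slide running from lower right (wash-up, with the carrier at about 413,300) to upper left. The gate is at about 325,220. In the top view the slide runs left to right, with the carrier at (207,250), the gate at x≈332, the hinge on the upper side (335,220) and its free edge at about (330,290). I'll zoom in to measure.

```bash
python3 - <<'E'
import cv2
a=cv2.imread("pics/top0.png")[200:312,145:455];cv2.imwrite("pics/topz.png",cv2.resize(a[:,:165],None,fx=4.8,fy=4.8,interpolation=2));cv2.imwrite("pics/topz2.png",cv2.resize(a[:,145:],None,fx=4.8,fy=4.8,interpolation=2))
b=cv2.imread("pics/scene0.png")[140:340,220:487];cv2.imwrite("pics/scz.png",cv2.resize(b,None,fx=3,fy=3,interpolation=2))
E
```

```text
(no output)
```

View pics/topz.png

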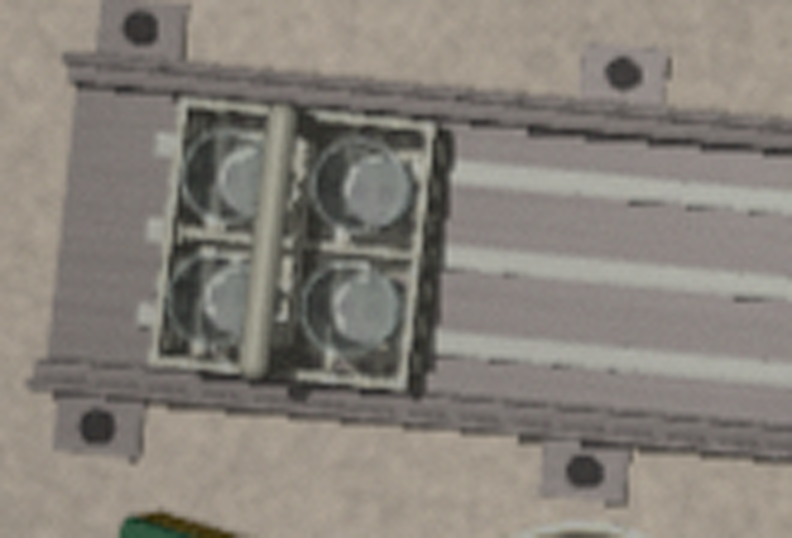

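View pics/topz2.png

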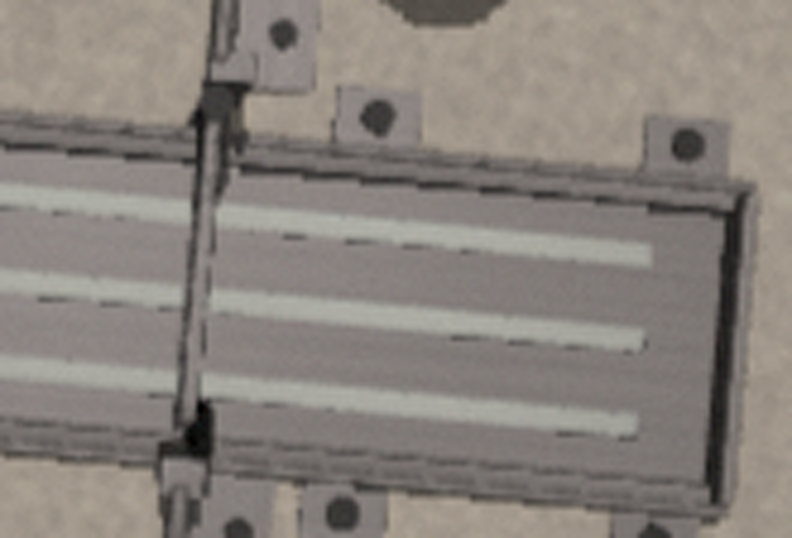

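View pics/scz.png

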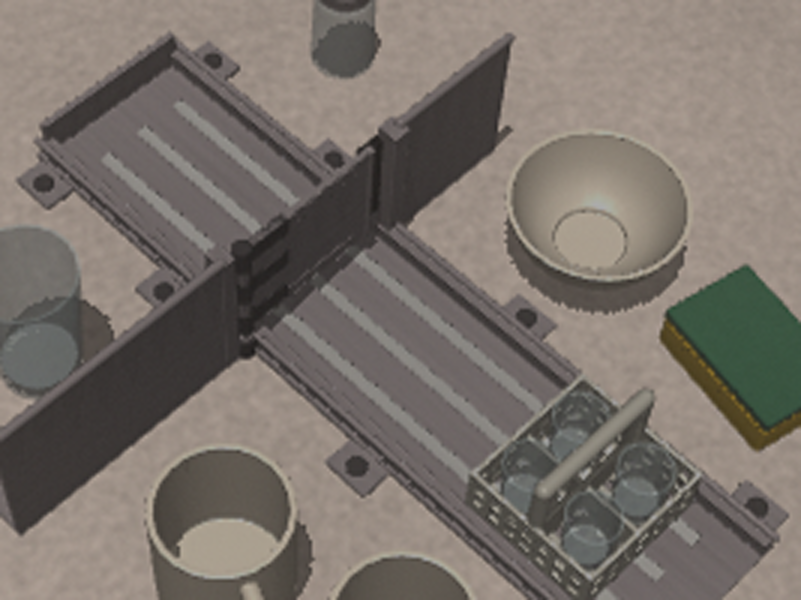

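```bash
cat > h.py <<'E'
import numpy as np
def load(n): return dict(np.load(n+'.npz'))
def ray(c,uv,z):
    R=c["world_to_cam"][:3,:3];t=c["world_to_cam"][:3,3]
    o=-R.T@t;d=R.T@np.linalg.inv(c["camera_matrix"])@np.array([*uv,1.]);
    return o+d*(z-o[2])/d[2]
def proj(c,p):
    q=c["camera_matrix"]@(c["world_to_cam"][:3,:3]@np.array(p)+c["world_to_cam"][:3,3]);return q[:2]/q[2]
E
python3 - <<'E'
from h import *
c=load('top0');s=load('scene0')
A=lambda u,v:(145+u/4.8,200+v/4.8)
B=lambda u,v:(290+u/4.8,200+v/4.8)
S=lambda u,v:(220+u/3,140+v/3)
P={'strL':(A(450,258),.004),'strR':(B(643,340),.004),'gh':(B(218,105),.104),'ge':(B(188,425),.104),
'hb+':(A(281,110),.074),'hb-':(A(256,372),.074),
'floorL+':(A(78,88),.004),'floorL-':(A(48,362),.004),'stop+':(B(752,188),.03),'stop-':(B(722,518),.03),
'cr+':(A(182,100),.041),'cr-':(A(152,362),.041),'cf+':(A(435,124),.041),'cf-':(A(408,388),.041)}
for k,(p,z) in P.items(): print('top',k,np.round(ray(c,p,z)*1000,1))
Q={'ge':(S(374,150),.104),'gh':(S(240,245),.104),'hb+':(S(542,490),.074),'hb-':(S(650,397),.074),
'cf+':(S(470,475),.041),'cf-':(S(583,378),.041),'cr-':(S(700,478),.041),'cr+':(S(592,590),.041)}
for k,(p,z) in Q.items(): print('sc',k,np.round(ray(s,p,z)*1000,1))
E
```

```text
top strL [563.7 150.    4. ]
top strR [ 532.5 -162.2    4. ]
top gh [608.1  -9.3 104. ]
top ge [509.6   0.7 104. ]
top hb+ [610.3 192.8  74. ]
top hb- [526.5 200.4  74. ]
top floorL+ [624.3 280.2   4. ]
top floorL- [528.4 289.9   4. ]
top stop+ [ 584.6 -194.7   30. ]
top stop- [ 472.4 -182.3   30. ]
top cr+ [616.6 233.6  41. ]
top cr- [529.1 243.   41. ]
top cf+ [608.  149.1  41. ]
top cf- [519.7 158.   41. ]
sc ge [513.2   6.6 104. ]
sc gh [608.5  -7.8 104. ]
sc hb+ [607.5 193.7  74. ]
sc hb- [527.  204.9  74. ]
sc cf+ [609.  152.6  41. ]
sc cf- [521.6 163.7  41. ]
sc cr- [531.5 246.5  41. ]
sc cr+ [621.  239.8  41. ]
```

```bash
cat >> h.py <<'E'
from scipy.spatial.transform import Rotation as R_
O=np.array([.5483,-.0025]);a=np.arctan2(-.0994,.995)
ex=np.array([-.0994,-.995]);ex/=np.linalg.norm(ex);ey=np.array([-ex[1],ex[0]])
def s2w(x,y): return O+ex*x/1e3+ey*y/1e3
def w2s(p): d=np.array(p[:2])-O; return np.array([d@ex,d@ey])*1e3
HX=np.degrees(np.arctan2(ex[1],ex[0]))
def rot(phi):
    h=np.radians(HX+phi);x=np.array([np.cos(h),np.sin(h),0]);z=np.array([0,0,-1.]);return np.stack([x,np.cross(z,x),z],1)
def rows(wps,st):
    """wps: (x,y,tcpz mm,phi,claw)"""
    R0=np.array(st["ee_rot"]);p0=np.array(st["ee_pos"])
    out=[]
    for x,y,z,phi,cl in wps:
        p=np.array([*s2w(x,y),z/1e3]);v=R_.from_matrix(R0.T@rot(phi)).as_rotvec(degrees=True);d=R0.T@(p-p0)
        out.append("%.1f %.1f %.1f %.4f %.4f %.4f %g"%(*v,*d,cl))
    return "; ".join(out)
def cur(st):
    R0=np.array(st["ee_rot"]);print("t",st["clock"],"slide",np.round(w2s(st["ee_pos"]),1),"z",round(st["ee_pos"][2]*1e3,1),"phi",round((np.degrees(np.arctan2(R0[1,0],R0[0,0]))-HX+180)%360-180,1),"tilt",np.round(R0[:2,2],3),"F",np.round(st["force"],1),"w",st["grip_width"])
def lerp(a,b,n): a,b=np.array(a,float),np.array(b,float); return [a+(b-a)*i/n for i in range(1,n+1)]
E
python3 - <<'E'
from h import *
from workcell import bot
st=bot.observe();cur(st)
print(rows([(-180.5,22.6,130,27,-1),(-180.5,22.6,75,27,-1)],st))
E
```

```text
t 0.1 slide [ 519.4 -307.6] z 230.7 phi 27.0 tilt [-0.     0.001] F [ 0.6 -0.7 -0.7] w 0.08539184478014265
-0.0 0.1 0.0 -0.4735 -0.6120 0.1013 -1; -0.0 0.1 0.0 -0.4735 -0.6120 0.1563 -1
```

>>> drive_tool --commands "0 0 0 -0.20 -0.25 0 -1; 0 0 0 -0.4735 -0.612 0 -1; 0 0 0 -0.4735 -0.612 0 -1; 0 0 0 -0.4735 -0.612 0 -1; 0 0 0 -0.4735 -0.612 0 -1; 0 0 0 -0.4735 -0.612 0 -1; 0 0 0 -0.4735 -0.612 0 -1; 0 0 0 -0.4735 -0.612 0 -1; 0 0 0 -0.4735 -0.612 0.02 -1; 0 0 0 -0.4735 -0.612 0.05 -1; 0 0 0 -0.4735 -0.612 0.08 -1; 0 0 0 -0.4735 -0.612 0.08 -1"

```text
clock: 1.6
ee_pos: [0.5713, 0.1466, 0.1649]
ee_rot: [[0.364, -0.932, -0.0], [-0.932, -0.364, 0.001], [-0.001, 0.0, -1.0]]
force: [0.2, -1.1, 0.8]
grip_width: 0.0854
```

```bash
cat > look.py <<'E'
import sys,cv2
from h import *
from workcell import bot,capture
t=sys.argv[1]
for n in ("scene","top"):
    c=capture(n);np.savez(n+t+".npz",**c);cv2.imwrite(f"pics/{n}{t}.png",c["color"])
    im=c["color"]; im=im[110:345,200:513] if n=="scene" else im[100:380,130:470]
    f=2.5 if n=="scene" else 2.1
    cv2.imwrite(f"pics/{n}{t}z.png",cv2.resize(im,None,fx=f,fy=f,interpolation=2))
cur(bot.observe())
E
python3 look.py 1
```

```text
t 1.7 slide [-152.9    7.9] z 161.8 phi 27.2 tilt [-0.004  0.001] F [ 0.6 -0.7  0.5] w 0.08550157261384855
```

View pics/scene1z.png

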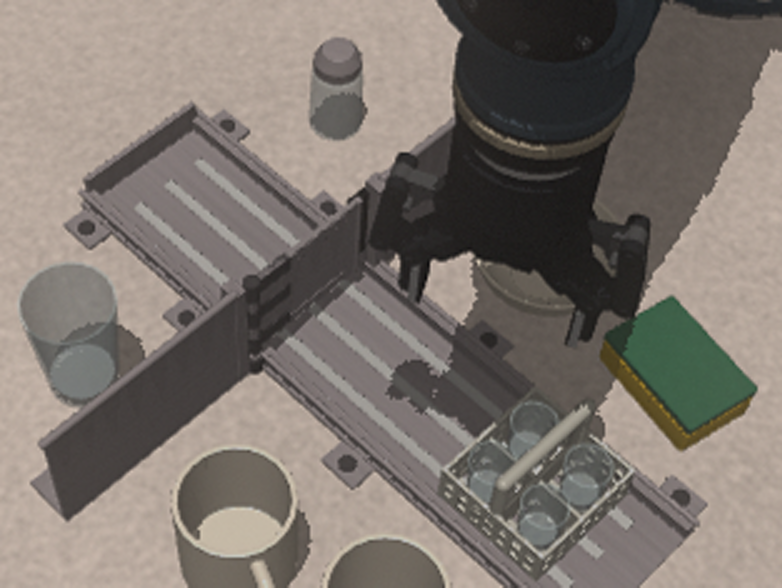

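```bash
python3 - <<'E'
from h import *
from workcell import bot
st=bot.observe();cur(st)
print(rows([(-182,22.6,100,27,-1)],st))
E
```

```text
t 1.7 slide [-152.9    7.9] z 161.8 phi 27.2 tilt [-0.004  0.001] F [ 0.6 -0.7  0.5] w 0.08550157261384855
0.2 0.2 0.2 -0.0190 -0.0266 0.0618 -1
```

The gripper is above the carrier. The fingertips show at about (415,300) for A and (575,345) for B in the zoomed scene picture. I'll check their height.

```bash
python3 - <<'E'
from h import *
s=load('scene1')
# state when captured ~ same
c=np.array([-152.9,7.9]);n=np.array([np.cos(np.radians(27.2)),np.sin(np.radians(27.2))])
for z in(150,162,175):
  for sg in(1,-1):
    for r in (44,50,57):
      p=s2w(*(c+sg*r*n)); q=proj(s,[*p,z/1e3]); print(z,sg,r,np.round((q-[200,110])*2.5))
E
python3 - <<'E'
import cv2
b=cv2.imread("pics/scene1.png")[200:260,340:450];cv2.imwrite("pics/tip1.png",cv2.resize(b,None,fx=7,fy=7,interpolation=2))
E
```

```text
150 1 44 [419. 318.]
150 1 50 [409. 315.]
150 1 57 [398. 312.]
150 -1 44 [565. 359.]
150 -1 50 [575. 362.]
150 -1 57 [586. 365.]
162 1 44 [421. 306.]
162 1 50 [411. 304.]
162 1 57 [399. 300.]
162 -1 44 [568. 348.]
162 -1 50 [578. 351.]
162 -1 57 [590. 354.]
175 1 44 [422. 294.]
175 1 50 [412. 291.]
175 1 57 [401. 288.]
175 -1 44 [571. 336.]
175 -1 50 [582. 339.]
175 -1 57 [594. 342.]
```

View pics/tip1.png

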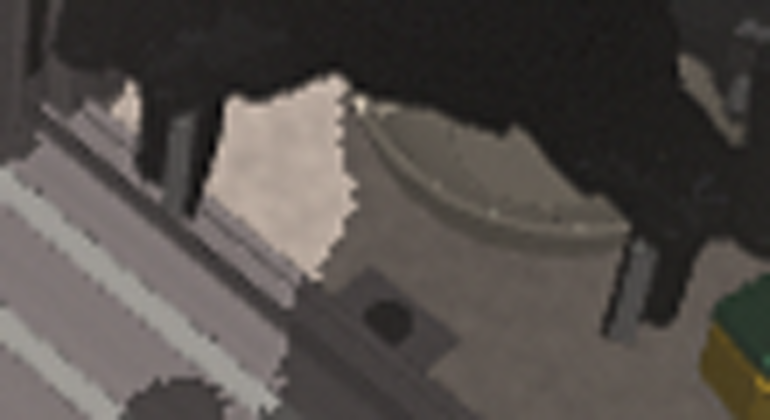

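>>> drive_tool --commands "0 0 0 -0.019 -0.0266 0.02 -1; 0 0 0 -0.0195 -0.0266 0.045 -1; 0 0 0 -0.0195 -0.0266 0.045 -1; 0 0 0 -0.0195 -0.0266 0.045 -1"

```text
clock: 2.2
ee_pos: [0.5889, 0.1764, 0.1177]
ee_rot: [[0.367, -0.93, -0.004], [-0.93, -0.367, 0.001], [-0.003, 0.003, -1.0]]
force: [0.2, 0.6, -0.1]
grip_width: 0.0857
```

```bash
python3 look.py 2; python3 - <<'E'
import cv2
from h import *
from workcell import bot
b=cv2.imread("pics/scene2.png")[200:310,340:480];cv2.imwrite("pics/tip2.png",cv2.resize(b,None,fx=5,fy=5,interpolation=2))
s=load('scene2');st=bot.observe();c=w2s(st["ee_pos"]);n=np.array([np.cos(np.radians(27.)),np.sin(np.radians(27.))]);t=np.array([-n[1],n[0]])
z0=st["ee_pos"][2]*1e3
for dz in(0,13):
  for sg in(1,-1):
    for r in (42.5,57):
     for w in (-11,11):
      p=s2w(*(c+sg*r*n+w*t)); q=proj(s,[*p,(z0+dz)/1e3]); print(dz,sg,r,w,np.round((q-[340,200])*5))
E
```

```text
t 2.3 slide [-182.2   23. ] z 118.2 phi 27.2 tilt [-0.003  0.002] F [ 0.4 -0.1 -0. ] w 0.08523023795935311
0 1 42.5 -11 [182. 303.]
0 1 42.5 11 [162. 363.]
0 1 57 -11 [136. 289.]
0 1 57 11 [115. 349.]
0 -1 42.5 -11 [459. 383.]
0 -1 42.5 11 [441. 446.]
0 -1 57 -11 [507. 398.]
0 -1 57 11 [490. 460.]
13 1 42.5 -11 [186. 280.]
13 1 42.5 11 [165. 341.]
13 1 57 -11 [139. 267.]
13 1 57 11 [118. 327.]
13 -1 42.5 -11 [466. 362.]
13 -1 42.5 11 [448. 424.]
13 -1 57 -11 [514. 376.]
13 -1 57 11 [498. 439.]
```

View pics/tip2.png

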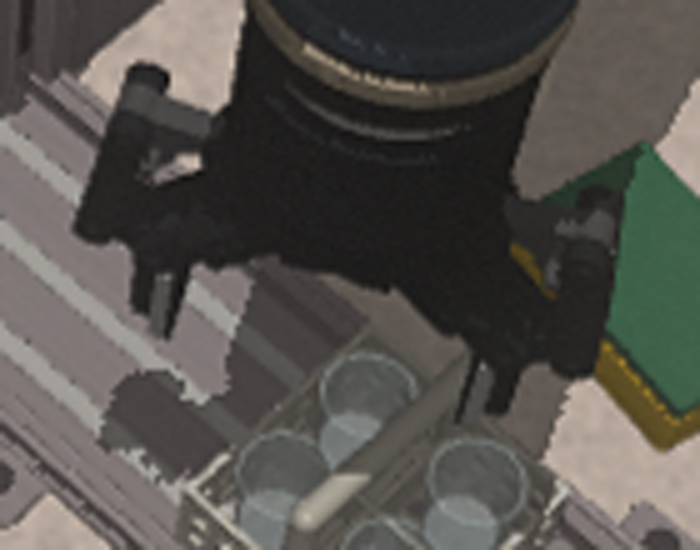

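The tips sit about 13 mm behind the TCP, as specified. Now I descend behind the handle bar, with the tips at z≈62 mm.

>>> drive_tool --commands "0 0 0 0 0 0.02 -1; 0 0 0 0 0 0.04 -1; 0 0 0 0 0 0.06 -1; 0 0 0 0 0 0.069 -1; 0 0 0 0 0 0.069 -1; 0 0 0 0 0 0.069 -1"

```text
clock: 3.05
ee_pos: [0.5897, 0.1767, 0.0503]
ee_rot: [[0.366, -0.93, -0.001], [-0.93, -0.366, 0.002], [-0.002, 0.0, -1.0]]
force: [-0.7, -0.0, 0.5]
grip_width: 0.0853
```

```bash
python3 look.py 3;python3 - <<'E'
import cv2
from h import *
from workcell import bot
b=cv2.imread("pics/scene3.png")[200:360,340:500];cv2.imwrite("pics/tip3.png",cv2.resize(b,None,fx=4,fy=4,interpolation=2))
st=bot.observe()
print(rows([(-182+x,22.6,49,27,-1) for x in (4,8,14,20,26,32,38,44,50,55,58,58)],st))
E
```

```text
t 3.15 slide [-182.5   23.4] z 50.2 phi 27.2 tilt [-0.001  0.002] F [ 0.  -0.8  0.1] w 0.08579960271224128
0.0 0.1 0.2 0.0036 0.0027 0.0011 -1; 0.0 0.1 0.2 0.0072 0.0045 0.0011 -1; 0.0 0.1 0.2 0.0125 0.0073 0.0011 -1; 0.0 0.1 0.2 0.0178 0.0100 0.0011 -1; 0.0 0.1 0.2 0.0232 0.0128 0.0011 -1; 0.0 0.1 0.2 0.0285 0.0155 0.0011 -1; 0.0 0.1 0.2 0.0339 0.0182 0.0011 -1; 0.0 0.1 0.2 0.0392 0.0210 0.0011 -1; 0.0 0.1 0.2 0.0445 0.0237 0.0011 -1; 0.0 0.1 0.2 0.0490 0.0260 0.0010 -1; 0.0 0.1 0.2 0.0516 0.0274 0.0010 -1; 0.0 0.1 0.2 0.0516 0.0274 0.0010 -1
```

View pics/tip3.png

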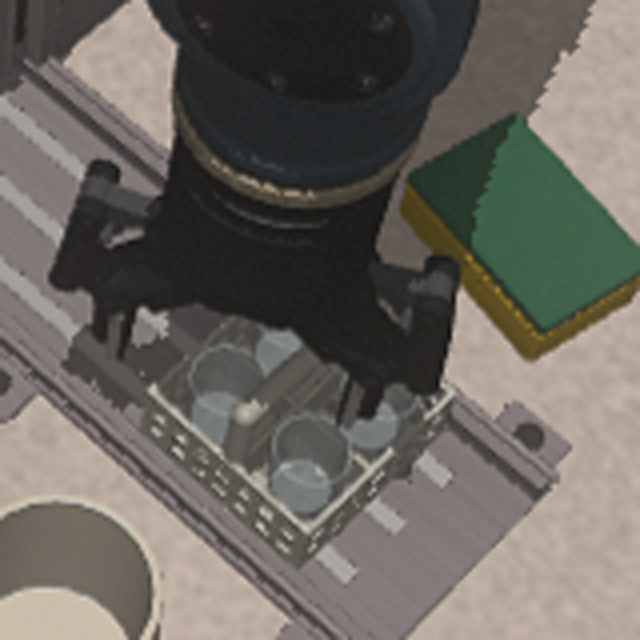

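View pics/top3z.png

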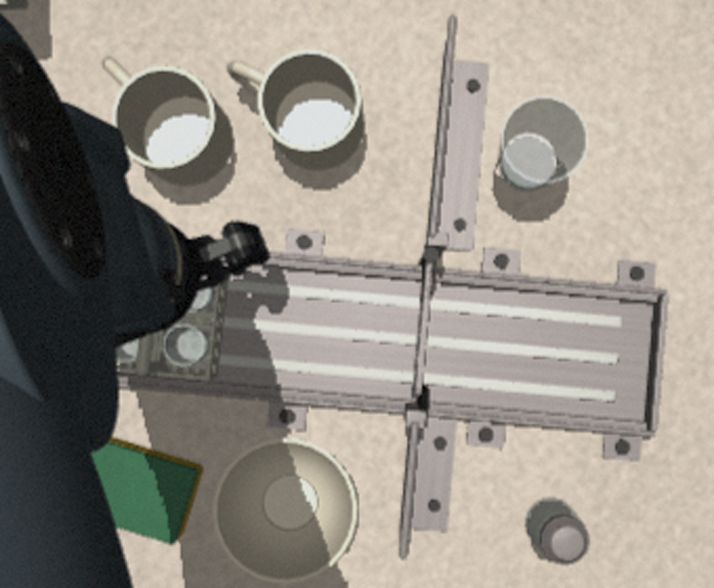

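Finger B is behind the bar. I'm pushing the carrier gently up to just short of the gate's swing.

>>> drive_tool --commands "0 0 0 0.0036 0.0025 0.001 -1; 0 0 0 0.0072 0.0045 0.001 -1; 0 0 0 0.0105 0.006 0.001 -1; 0 0 0 0.014 0.008 0.001 -1; 0 0 0 0.018 0.01 0.001 -1; 0 0 0 0.022 0.012 0.001 -1; 0 0 0 0.026 0.014 0.001 -1; 0 0 0 0.03 0.016 0.001 -1; 0 0 0 0.035 0.0188 0.001 -1; 0 0 0 0.040 0.0214 0.001 -1; 0 0 0 0.044 0.0235 0.001 -1; 0 0 0 0.046 0.0246 0.001 -1"

```text
clock: 4.65
ee_pos: [0.5837, 0.1246, 0.0491]
ee_rot: [[0.366, -0.931, -0.001], [-0.931, -0.366, 0.002], [-0.002, 0.0, -1.0]]
force: [0.3, 2.2, 0.9]
grip_width: 0.0854
```

```bash
python3 look.py 4;python3 - <<'E'
import cv2
b=cv2.imread("pics/scene4.png")[180:340,320:480];cv2.imwrite("pics/tip4.png",cv2.resize(b,None,fx=4,fy=4,interpolation=2))
b=cv2.imread("pics/top4.png")[200:310,170:340];cv2.imwrite("pics/tip4t.png",cv2.resize(b,None,fx=4,fy=4,interpolation=2))
E
```

```text
t 4.75 slide [-129.9   22.5] z 49.1 phi 27.2 tilt [-0.001  0.002] F [1.6 1.2 1.8] w 0.08559045405117234
```

View pics/tip4.png

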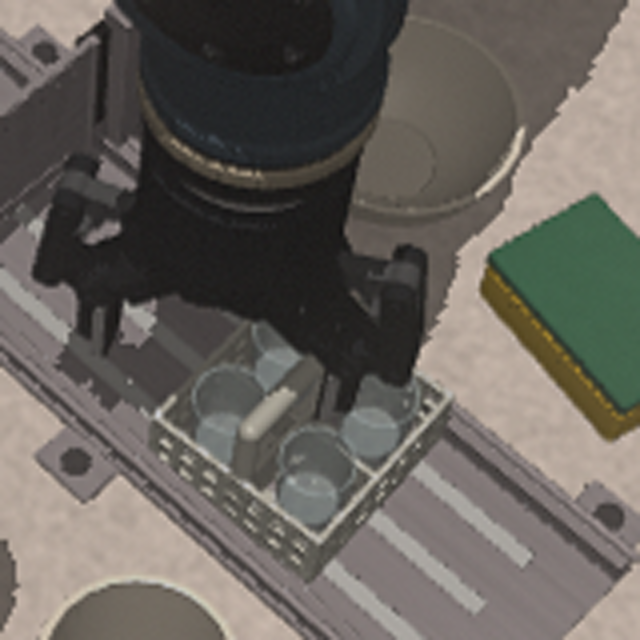

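View pics/tip4t.png

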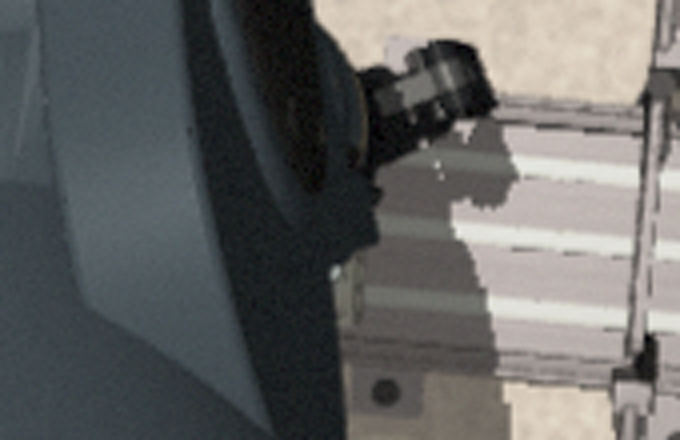

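```bash
python3 - <<'E'
from h import *
s=load('scene4')
S=lambda u,v:(320+u/4,180+v/4)
for k,p,z in (('cf+',S(152,412),.041),('cr-',S(452,395),.041),('cr+',S(310,548),.041),('hb+',S(246,430),.074)):
    print(k,np.round(w2s(ray(s,p,z)),1))
s=load('scene0')
S=lambda u,v:(220+u/3,140+v/3)
Q={'hb+':(S(542,490),.074),'hb-':(S(650,397),.074),'cf+':(S(470,475),.041),'cf-':(S(583,378),.041),'cr-':(S(700,478),.041),'cr+':(S(592,590),.041)}
for k,(p,z) in Q.items(): print('sc0',k,np.round(w2s(ray(s,p,z)),1))
E
```

```text
cf+ [-120.5   46.4]
cr- [-199.5  -46.8]
cr+ [-205.1   45.4]
hb+ [-162.4   40.3]
sc0 hb+ [-201.1   39.4]
sc0 hb- [-204.2  -41.8]
sc0 cf+ [-160.3   45. ]
sc0 cf- [-162.7  -43.1]
sc0 cr- [-246.1  -41.4]
sc0 cr+ [-248.4   48.2]
```

The carrier is at about x = -158.5. I'll push 6 mm more, back off and rise.

```bash
python3 - <<'E'
from h import *
from workcell import bot
st=bot.observe()
print(rows([(-127,22.6,49,27,-1),(-124,22.6,49,27,-1),(-124,22.6,49,27,-1),(-132,22.6,49,27,-1),(-132,22.6,60,27,-1),(-132,22.6,110,27,-1),(-26.5,-52.6,118,27,-1)],st).replace(";","\n"))
E
```

```text
0.0 0.1 0.2 0.0026 0.0013 0.0000 -1
 0.0 0.1 0.2 0.0053 0.0027 0.0000 -1
 0.0 0.1 0.2 0.0053 0.0027 0.0000 -1
 0.0 0.1 0.2 -0.0018 -0.0010 0.0001 -1
 0.0 0.1 0.2 -0.0018 -0.0010 -0.0109 -1
 0.0 0.1 0.2 -0.0019 -0.0010 -0.0609 -1
 0.0 0.1 0.2 0.0575 0.1141 -0.0690 -1
```

>>> drive_tool --commands "0 0 0 0.003 0.0015 0 -1; 0 0 0 0.0055 0.0028 0 -1; 0 0 0 0.0055 0.0028 0 -1; 0 0 0 -0.002 -0.001 0 -1; 0 0 0 -0.004 -0.002 -0.005 -1; 0 0 0 -0.004 -0.002 -0.035 -1; 0 0 0 -0.004 -0.002 -0.068 -1; 0 0 0 0.02 0.04 -0.069 -1; 0 0 0 0.04 0.08 -0.069 -1; 0 0 0 0.0575 0.114 -0.069 -1; 0 0 0 0.0575 0.114 -0.069 -1; 0 0 0 0.0575 0.114 -0.069 -1"

```text
clock: 6.25
ee_pos: [0.4995, 0.0294, 0.1185]
ee_rot: [[0.366, -0.931, 0.0], [-0.931, -0.366, 0.002], [-0.002, -0.001, -1.0]]
force: [1.1, 1.0, -0.7]
grip_width: 0.085
```

```bash
python3 look.py 5;python3 - <<'E'
import cv2
b=cv2.imread("pics/scene5.png")[130:290,260:420];cv2.imwrite("pics/tip5.png",cv2.resize(b,None,fx=4,fy=4,interpolation=2))
b=cv2.imread("pics/top5.png")[190:320,170:360];cv2.imwrite("pics/tip5t.png",cv2.resize(b,None,fx=4,fy=4,interpolation=2))
E
```

```text
t 6.35 slide [-27.3 -51.7] z 118.1 phi 27.2 tilt [-0.     0.002] F [-1.1 -0.1 -0.1] w 0.08539153162207602
```

View pics/tip5.png

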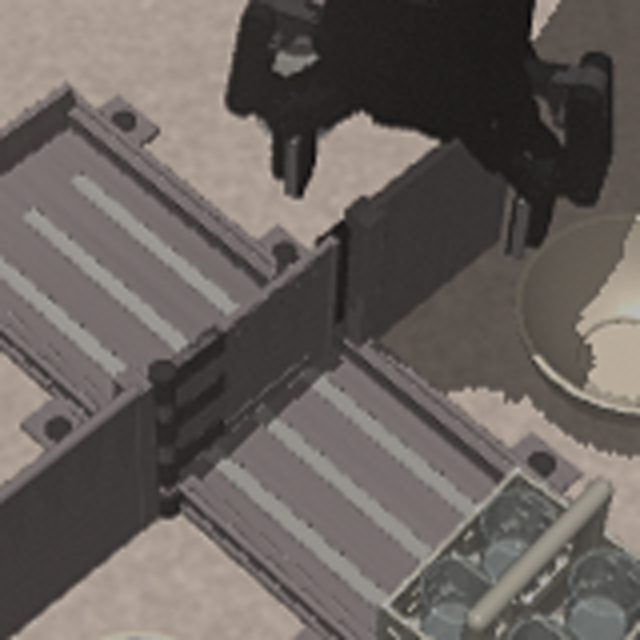

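View pics/tip5t.png

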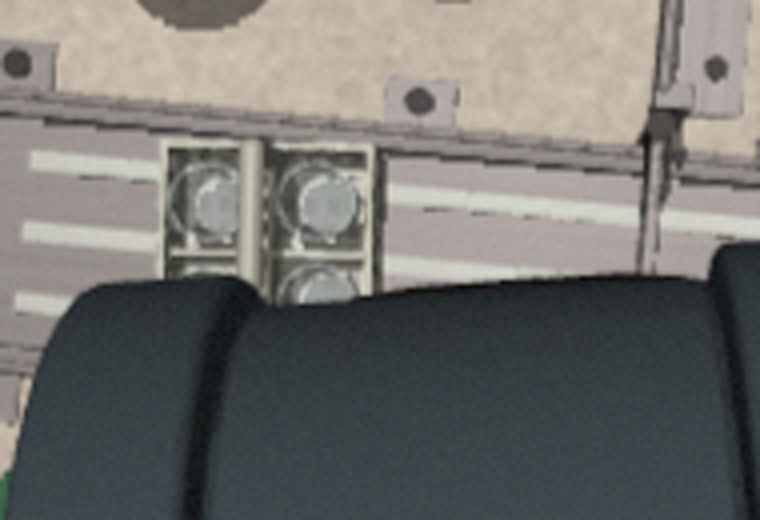

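```bash
python3 - <<'E'
from h import *
c=load('top5');s=load('scene5')
A=lambda u,v:(170+u/4,190+v/4)
for k,p,z in (('cf+',A(376,145),.041),('cr+',A(162,141),.041),('hb+',A(253,142),.074),('frontmid',A(372,255),.041)): print(k,np.round(w2s(ray(c,p,z)),1))
S=lambda u,v:(260+u/4,130+v/4)
for k,p,z in (('cf+',S(386,605),.041),('cf-',S(515,470),.041),('hb+',S(478,620),.074),('hb-',S(603,487),.074)): print(k,np.round(w2s(ray(s,p,z)),1))
H=np.array([0,61.])
n=np.array([np.cos(np.radians(27)),np.sin(np.radians(27))]);t=np.array([-n[1],n[0]])
for th in range(0,101,10):
    r=np.radians(th);d=np.array([-np.sin(r),-np.cos(r)]);m=np.array([np.cos(r),-np.sin(r)])
    h=7.25*abs(m@n)+11*abs(m@t)
    Ac=H+88*d+(2+h)*m; print(th,np.round(Ac,1),'B',np.round(Ac-100*n,1),'C',np.round(Ac-50*n,1))
E
```

```text
cf+ [-111.3   47.9]
cr+ [-197.    41.5]
hb+ [-154.6   42.5]
frontmid [-108.6    3.6]
cf+ [-116.6   45.8]
cf- [-109.4  -39.3]
hb+ [-157.3   39.4]
hb- [-150.9  -41.1]
0 [ 13.5 -27. ] B [-75.6 -72.4] C [-31.1 -49.7]
10 [ -1.1 -28.2] B [-90.2 -73.6] C [-45.6 -50.9]
20 [-16.  -26.8] B [-105.1  -72.2] C [-60.6 -49.5]
30 [-30.9 -22.8] B [-120.   -68.2] C [-75.4 -45.5]
40 [-45.1 -16. ] B [-134.2  -61.4] C [-89.7 -38.7]
50 [-58.2  -6.6] B [-147.3  -52. ] C [-102.7  -29.3]
60 [-69.5   5.4] B [-158.6  -40. ] C [-114.1  -17.3]
70 [-78.   17.9] B [-167.1  -27.5] C [-122.5   -4.8]
80 [-84.1  31.3] B [-173.2  -14.1] C [-128.7    8.6]
90 [-88.   45.9] B [-177.1    0.5] C [-132.6   23.2]
100 [-89.3  61.4] B [-178.4   16. ] C [-133.8   38.7]
```

The carrier stands at x≈-153, clear of the swing, and is turned about 4° within its rail play. I'll push slightly on the +y side to square it up. Next, finger A goes down on the clean side of the leaf.

```bash
python3 - <<'E'
from h import *
from workcell import bot
st=bot.observe()
W=[(-27.3,-51.7,95,27,-1),(-27.3,-51.7,73,27,-1)]
W+=[(x,y,73,27,-1) for x,y in ((-31,-50),(-45.6,-51),(-60.6,-49.5),(-75.4,-45.5),(-89.7,-38.7),(-102.7,-29.3),(-114,-17.3),(-122.5,-4.8),(-128.7,8.6),(-132,23.2),(-132,33))]
print(rows(W,st).replace(";","\n"))
E
```

```text
-0.0 0.1 0.2 0.0000 -0.0000 0.0231 -1
 -0.0 0.1 0.2 0.0001 -0.0000 0.0451 -1
 -0.0 0.1 0.2 -0.0024 -0.0032 0.0451 -1
 -0.0 0.1 0.2 -0.0159 -0.0090 0.0451 -1
 -0.0 0.1 0.2 -0.0285 -0.0172 0.0452 -1
 -0.0 0.1 0.2 -0.0399 -0.0275 0.0452 -1
 -0.0 0.1 0.2 -0.0495 -0.0401 0.0452 -1
 -0.0 0.1 0.2 -0.0567 -0.0544 0.0452 -1
 -0.0 0.1 0.2 -0.0613 -0.0703 0.0452 -1
 -0.0 0.1 0.2 -0.0631 -0.0853 0.0453 -1
 -0.0 0.1 0.2 -0.0625 -0.1000 0.0453 -1
 -0.0 0.1 0.2 -0.0588 -0.1145 0.0453 -1
 -0.0 0.1 0.2 -0.0543 -0.1232 0.0452 -1
```

>>> drive_tool --commands "0 0 0 0 0 0.023 -1; 0 0 0 0 0 0.045 -1; 0 0 0 0 0 0.045 -1; 0 0 0 0 0 0.045 -1; 0 0 0 -0.0025 -0.003 0.045 -1; 0 0 0 -0.009 -0.006 0.045 -1; 0 0 0 -0.016 -0.009 0.045 -1; 0 0 0 -0.0225 -0.013 0.045 -1; 0 0 0 -0.0285 -0.017 0.045 -1"

```text
clock: 7.48
ee_pos: [0.505, 0.0632, 0.0732]
ee_rot: [[0.367, -0.93, -0.0], [-0.93, -0.367, 0.002], [-0.002, -0.0, -1.0]]
force: [-0.2, -1.7, 0.4]
grip_width: 0.0853
```

```bash
python3 look.py 6;python3 - <<'E'
import cv2
b=cv2.imread("pics/scene6.png")[130:290,260:420];cv2.imwrite("pics/tip6.png",cv2.resize(b,None,fx=4,fy=4,interpolation=2))
from h import *
from workcell import bot
st=bot.observe()
W=[(x,y,73,27,-1) for x,y in ((-68,-47.5),(-75.4,-45.5),(-82.7,-42),(-89.7,-38.7),(-96.2,-34),(-102.7,-29.3),(-108.4,-23.3),(-114,-17.3),(-122.5,-4.8),(-128.7,8.6),(-132,23.2),(-132,33))]
print(rows(W,st).replace(";","\n"))
E
```

```text
t 7.575 slide [-61.3 -49.7] z 73.1 phi 27.3 tilt [-0.001  0.002] F [-0.8  0.2  1.4] w 0.08539491954157347
-0.0 0.1 0.3 -0.0049 -0.0050 0.0001 -1
 -0.0 0.1 0.3 -0.0106 -0.0102 0.0002 -1
 -0.0 0.1 0.3 -0.0155 -0.0166 0.0002 -1
 -0.0 0.1 0.3 -0.0202 -0.0228 0.0002 -1
 -0.0 0.1 0.3 -0.0238 -0.0299 0.0002 -1
 -0.0 0.1 0.3 -0.0274 -0.0371 0.0002 -1
 -0.0 0.1 0.3 -0.0298 -0.0450 0.0002 -1
 -0.0 0.1 0.3 -0.0320 -0.0529 0.0002 -1
 -0.0 0.1 0.3 -0.0338 -0.0679 0.0002 -1
 -0.0 0.1 0.3 -0.0332 -0.0827 0.0002 -1
 -0.0 0.1 0.3 -0.0294 -0.0972 0.0002 -1
 -0.0 0.1 0.3 -0.0249 -0.1059 0.0002 -1
```

View pics/tip6.png

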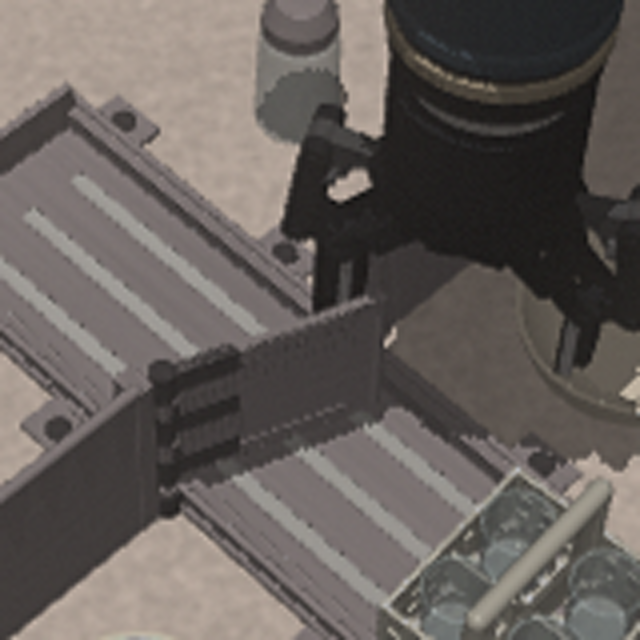

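The gate is swinging with finger A behind its free edge, at (345,300) in the zoomed picture. I'll continue round.

>>> drive_tool --commands "0 0 0 -0.005 -0.005 0 -1; 0 0 0 -0.0105 -0.010 0 -1; 0 0 0 -0.0155 -0.0165 0 -1; 0 0 0 -0.020 -0.023 0 -1; 0 0 0 -0.024 -0.030 0 -1; 0 0 0 -0.0275 -0.037 0 -1; 0 0 0 -0.030 -0.045 0 -1; 0 0 0 -0.032 -0.053 0 -1; 0 0 0 -0.034 -0.068 0 -1; 0 0 0 -0.033 -0.083 0 -1; 0 0 0 -0.0295 -0.097 0 -1; 0 0 0 -0.025 -0.106 0 -1"

```text
clock: 9.07
ee_pos: [0.5954, 0.1261, 0.073]
ee_rot: [[0.368, -0.93, -0.001], [-0.93, -0.368, 0.003], [-0.003, -0.0, -1.0]]
force: [-0.7, -0.5, 1.4]
grip_width: 0.0855
```

```bash
python3 look.py 7;python3 - <<'E'
import cv2
b=cv2.imread("pics/scene7.png")[170:330,260:420];cv2.imwrite("pics/tip7.png",cv2.resize(b,None,fx=4,fy=4,interpolation=2))
from h import *
from workcell import bot
st=bot.observe()
W=[(x,y,z,27,-1) for x,y,z in ((-131.5,33,60),(-131.5,33,49))]
print(rows(W,st).replace(";","\n"))
E
```

```text
t 9.175 slide [-132.4   34.2] z 73.0 phi 27.3 tilt [-0.     0.003] F [-0.5  1.1  0.9] w 0.08561635802827859
-0.1 0.1 0.3 0.0003 0.0015 0.0130 -1
 -0.1 0.1 0.3 0.0003 0.0015 0.0240 -1
```

View pics/tip7.png

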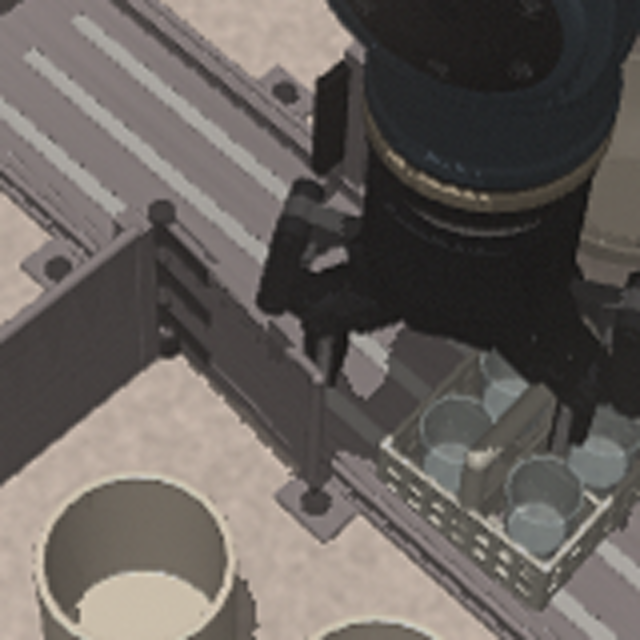

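View pics/top7z.png

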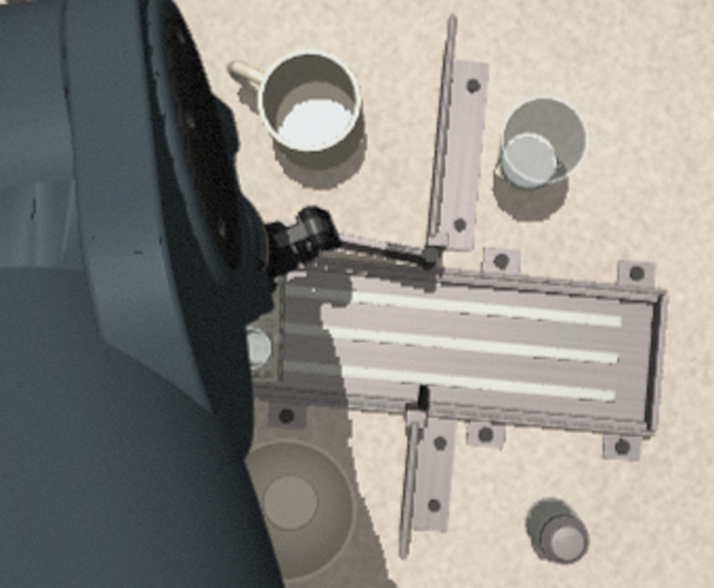

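The gate is open about 95°, held by finger A near its free edge (325,340). B hangs behind the bar at (565,440). I'll lower the hand.

>>> drive_tool --commands "0 0 0 0 0.001 0.01 -1; 0 0 0 0 0.001 0.02 -1; 0 0 0 0 0.001 0.024 -1; 0 0 0 0 0.001 0.024 -1"

```text
clock: 9.68
ee_pos: [0.5953, 0.1253, 0.0497]
ee_rot: [[0.367, -0.93, 0.002], [-0.93, -0.367, 0.002], [-0.001, -0.003, -1.0]]
force: [-2.1, 0.0, 8.5]
grip_width: 0.0856
```

```bash
python3 look.py 8;python3 - <<'E'
import cv2
b=cv2.imread("pics/scene8.png")[170:330,260:420];cv2.imwrite("pics/tip8.png",cv2.resize(b,None,fx=4,fy=4,interpolation=2))
from h import *
from workcell import bot
st=bot.observe()
W=[(x,33,49,27,-1) for x in (-128,-124,-119,-114,-109,-104,-99,-94,-90)]
print(rows(W,st).replace(";","\n"))
E
```

```text
t 9.775 slide [-131.8   33.9] z 49.7 phi 27.3 tilt [0.002 0.002] F [-1.  -0.7  7.4] w 0.08550264582108254
-0.1 0.1 0.3 0.0029 0.0026 0.0007 -1
 -0.1 0.1 0.3 0.0065 0.0044 0.0007 -1
 -0.1 0.1 0.3 0.0109 0.0067 0.0007 -1
 -0.1 0.1 0.3 0.0154 0.0090 0.0007 -1
 -0.1 0.1 0.3 0.0198 0.0113 0.0007 -1
 -0.1 0.1 0.3 0.0243 0.0136 0.0007 -1
 -0.1 0.1 0.3 0.0287 0.0159 0.0006 -1
 -0.1 0.1 0.3 0.0332 0.0181 0.0006 -1
 -0.1 0.1 0.3 0.0367 0.0200 0.0006 -1
```

View pics/tip8.png

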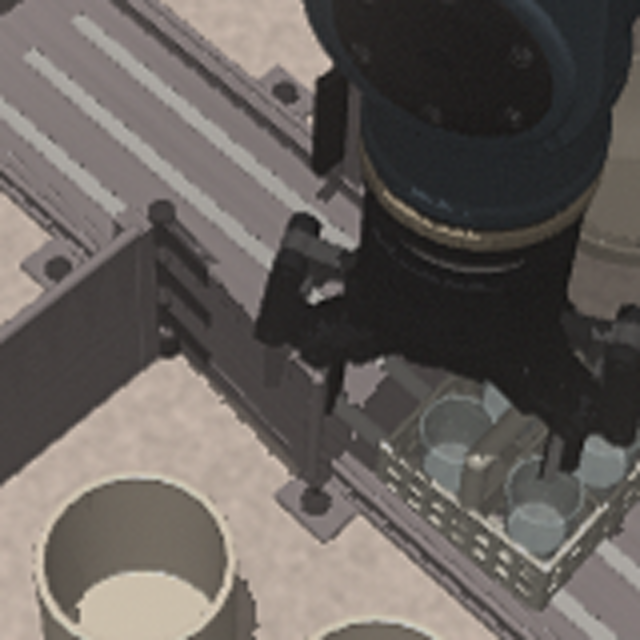

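The knuckle rests lightly on the leaf top (7 N), so I'll raise the hand 4 mm and begin pushing with the gate held.

```bash
cat >> h.py <<'E'
def back(w):
    a=np.arcsin(np.clip(np.sin(np.radians(-6))+w/2/57,-1,1));return 57*(np.cos(np.radians(6))-np.cos(a))
def plan(keys,n,tip):
    """keys: list of (Ax,Ay,phi,w); n rows per segment"""
    out=[]
    for (k0,k1,m) in zip(keys[:-1],keys[1:],n):
        for a in lerp(k0,k1,m):
            ph=np.radians(a[2]);sep=a[3]+14.5;C=a[:2]-sep/2*np.array([np.cos(ph),np.sin(ph)])
            out.append((C[0],C[1],tip-back(a[3]),a[2],round(1-2*a[3]/85,3)))
    return out
E
python3 - <<'E'
from h import *
from workcell import bot
st=bot.observe()
print(rows(plan([(-88,56.6,27.3,85),(-88,56.6,27.3,85),(-55,52.7,27.3,85)],[3,9],66),st).replace(";","\n"))
E
```

```text
-0.1 0.1 -0.0 -0.0004 -0.0001 -0.0033 -1
 -0.1 0.1 -0.0 -0.0004 -0.0001 -0.0033 -1
 -0.1 0.1 -0.0 -0.0004 -0.0001 -0.0033 -1
 -0.1 0.1 -0.0 0.0026 0.0020 -0.0033 -1
 -0.1 0.1 -0.0 0.0057 0.0041 -0.0034 -1
 -0.1 0.1 -0.0 0.0087 0.0061 -0.0034 -1
 -0.1 0.1 -0.0 0.0118 0.0082 -0.0034 -1
 -0.1 0.1 -0.0 0.0149 0.0103 -0.0034 -1
 -0.1 0.1 -0.0 0.0179 0.0123 -0.0034 -1
 -0.1 0.1 -0.0 0.0210 0.0144 -0.0034 -1
 -0.1 0.1 -0.0 0.0240 0.0165 -0.0034 -1
 -0.1 0.1 -0.0 0.0271 0.0185 -0.0034 -1
```

>>> drive_tool --commands "0 0 0 0 0 -0.0035 -1; 0 0 0 0 0 -0.004 -1; 0 0 0 0.0025 0.002 -0.004 -1; 0 0 0 0.0055 0.004 -0.004 -1; 0 0 0 0.0085 0.006 -0.004 -1; 0 0 0 0.012 0.008 -0.004 -1; 0 0 0 0.015 0.0105 -0.004 -1; 0 0 0 0.018 0.0125 -0.004 -1; 0 0 0 0.021 0.0145 -0.004 -1; 0 0 0 0.024 0.0165 -0.004 -1; 0 0 0 0.027 0.0185 -0.004 -1; 0 0 0 0.0275 0.0185 -0.004 -1"

```text
clock: 11.28
ee_pos: [0.5879, 0.0926, 0.0537]
ee_rot: [[0.367, -0.93, 0.002], [-0.93, -0.367, 0.002], [-0.001, -0.002, -1.0]]
force: [-1.8, 4.0, -0.9]
grip_width: 0.0856
```

```bash
python3 look.py 9;python3 - <<'E'
import cv2
b=cv2.imread("pics/scene9.png")[170:330,260:420];cv2.imwrite("pics/tip9.png",cv2.resize(b,None,fx=4,fy=4,interpolation=2))
from h import *
from workcell import bot
st=bot.observe()
print(rows(plan([(-56,53,27.3,85),(-33,50,32,68),(-10,47,38,51)],[9,9],66),st).replace(";","\n"))
E
```

```text
t 11.375 slide [-98.7  29.9] z 53.6 phi 27.2 tilt [0.002 0.002] F [-1.3  2.7  0.4] w 0.08574745929386753
-0.1 0.1 -0.6 0.0018 0.0010 -0.0002 -0.956
 -0.1 0.1 -1.1 0.0049 0.0029 -0.0010 -0.911
 -0.1 0.1 -1.6 0.0080 0.0048 -0.0017 -0.867
 -0.1 0.1 -2.1 0.0111 0.0066 -0.0024 -0.822
 -0.1 0.1 -2.7 0.0141 0.0085 -0.0030 -0.778
 -0.1 0.1 -3.2 0.0172 0.0103 -0.0037 -0.733
 -0.1 0.1 -3.7 0.0203 0.0121 -0.0043 -0.689
 -0.1 0.1 -4.2 0.0234 0.0139 -0.0048 -0.644
 -0.1 0.1 -4.8 0.0265 0.0156 -0.0054 -0.6
 -0.1 0.1 -5.4 0.0296 0.0175 -0.0059 -0.556
 -0.1 0.1 -6.1 0.0327 0.0193 -0.0064 -0.511
 -0.1 0.1 -6.8 0.0358 0.0211 -0.0069 -0.467
 -0.1 0.1 -7.4 0.0389 0.0229 -0.0074 -0.422
 -0.1 0.1 -8.1 0.0420 0.0247 -0.0078 -0.378
 -0.1 0.1 -8.8 0.0451 0.0264 -0.0082 -0.333
 -0.1 0.1 -9.4 0.0483 0.0281 -0.0086 -0.289
 -0.1 0.1 -10.1 0.0514 0.0298 -0.0090 -0.244
 -0.1 0.1 -10.8 0.0545 0.0315 -0.0094 -0.2
```

View pics/tip9.png

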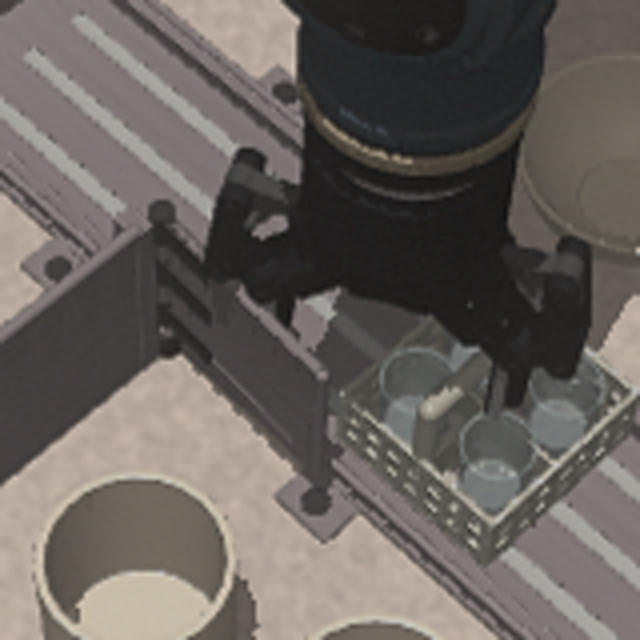

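View pics/top9z.png

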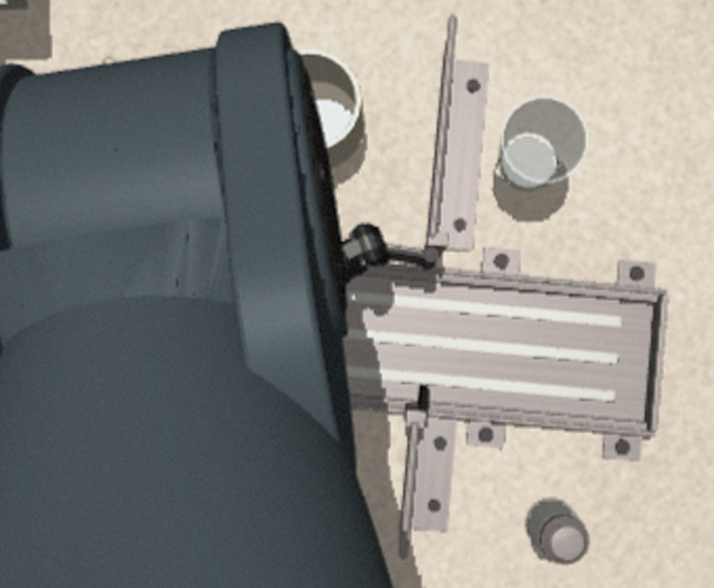

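The carrier's nose is now alongside the leaf's free edge and the gate is held open by finger A. I'll continue, closing the fingers gradually.

>>> drive_tool --commands "0 0 -0.6 0.002 0.001 0 -0.96; 0 0 -1.1 0.005 0.003 -0.001 -0.91; 0 0 -1.6 0.008 0.005 -0.0017 -0.87; 0 0 -2.1 0.011 0.0065 -0.0024 -0.82; 0 0 -2.7 0.014 0.0085 -0.003 -0.78; 0 0 -3.2 0.017 0.0103 -0.0037 -0.73; 0 0 -3.7 0.020 0.012 -0.0043 -0.69; 0 0 -4.2 0.0235 0.014 -0.0048 -0.64; 0 0 -4.8 0.0265 0.0155 -0.0054 -0.6; 0 0 -4.8 0.0265 0.0155 -0.0054 -0.6"

```text
clock: 12.62
ee_pos: [0.5826, 0.0619, 0.0588]
ee_rot: [[0.444, -0.896, 0.001], [-0.896, -0.444, 0.002], [-0.001, -0.001, -1.0]]
force: [-3.4, 3.2, 0.6]
grip_width: 0.0684
```

```bash
python3 look.py 10;python3 - <<'E'
import cv2
b=cv2.imread("pics/scene10.png")[170:330,260:420];cv2.imwrite("pics/tip10.png",cv2.resize(b,None,fx=4,fy=4,interpolation=2))
from h import *
from workcell import bot
st=bot.observe()
w=st["grip_width"]*1e3
print(rows(plan([(-33,50,32,68),(-10,47,38,51)],[9],66),st).replace(";","\n"))
s=load("scene10")
for w in(-11,11):
  C=w2s(st["ee_pos"]);ph=np.radians(32);n=np.array([np.cos(ph),np.sin(ph)]);t=np.array([-n[1],n[0]])
  for sg in(1,-1):
   p=s2w(*(C+sg*34*n+w*t));print(sg,w,np.round((proj(s,[*p,.066])-[260,170])*4))
E
```

```text
t 12.725 slide [-67.6  27.9] z 58.8 phi 32.0 tilt [0.001 0.001] F [-3.9  2.1  0.3] w 0.06841445595711547
-0.1 0.1 -0.6 0.0027 0.0016 -0.0006 -0.556
 -0.1 0.1 -1.3 0.0057 0.0037 -0.0012 -0.511
 -0.1 0.1 -2.0 0.0086 0.0058 -0.0016 -0.467
 -0.1 0.1 -2.6 0.0116 0.0078 -0.0021 -0.422
 -0.1 0.1 -3.3 0.0145 0.0099 -0.0025 -0.378
 -0.1 0.0 -4.0 0.0175 0.0119 -0.0030 -0.333
 -0.1 0.0 -4.6 0.0205 0.0138 -0.0033 -0.289
 -0.1 0.0 -5.3 0.0234 0.0158 -0.0037 -0.244
 -0.1 0.0 -6.0 0.0264 0.0177 -0.0041 -0.2
1 -11 [258. 272.]
-1 -11 [421. 307.]
1 11 [245. 317.]
-1 11 [410. 352.]
```

View pics/tip10.png

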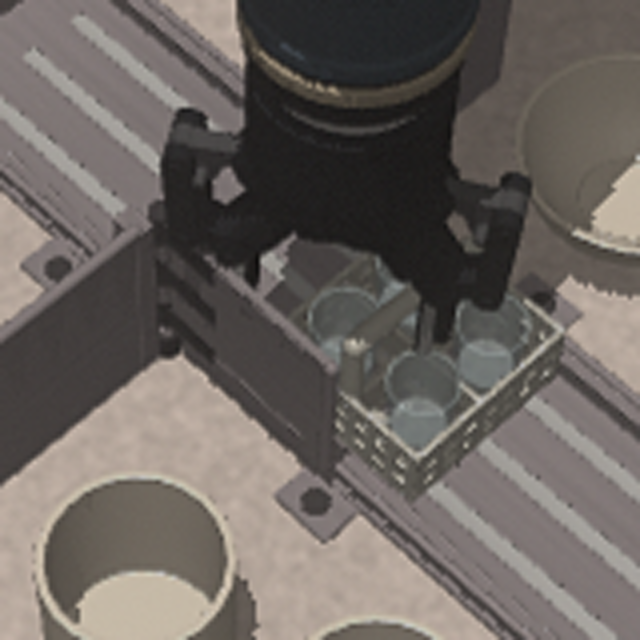

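>>> drive_tool --commands "0 0 -0.6 0.0027 0.0016 -0.001 -0.56; 0 0 -1.3 0.0057 0.0037 -0.0017 -0.51; 0 0 -2 0.0086 0.0058 -0.0022 -0.47; 0 0 -2.6 0.0116 0.0078 -0.0027 -0.42; 0 0 -3.3 0.0145 0.01 -0.0031 -0.38; 0 0 -4 0.0175 0.012 -0.0035 -0.33; 0 0 -4.6 0.0205 0.014 -0.0039 -0.29; 0 0 -5.3 0.0234 0.016 -0.0043 -0.24; 0 0 -6 0.0264 0.0178 -0.0046 -0.2; 0 0 -6 0.0264 0.0178 -0.0046 -0.2"

```text
clock: 13.98
ee_pos: [0.5786, 0.0299, 0.0634]
ee_rot: [[0.535, -0.845, 0.001], [-0.845, -0.535, 0.001], [-0.0, -0.001, -1.0]]
force: [-2.4, 0.8, -0.8]
grip_width: 0.0517
```

```bash
python3 look.py 11;python3 - <<'E'
import cv2
b=cv2.imread("pics/scene11.png")[150:310,240:400];cv2.imwrite("pics/tip11.png",cv2.resize(b,None,fx=4,fy=4,interpolation=2))
from h import *
from workcell import bot
st=bot.observe()
print(rows(plan([(-10,47,38,51),(-2,45,40,48),(40,39,38,48)],[3,9],67),st).replace(";","\n"))
E
```

```text
t 14.075 slide [-35.2  26.9] z 63.3 phi 38.0 tilt [0.001 0.001] F [-2.  -1.2 -1.1] w 0.05154586136595531
-0.1 0.0 -0.7 0.0017 0.0022 -0.0007 -0.176
 -0.1 -0.0 -1.3 0.0039 0.0048 -0.0009 -0.153
 -0.1 -0.0 -2.0 0.0061 0.0073 -0.0010 -0.129
 -0.1 -0.0 -1.8 0.0094 0.0106 -0.0010 -0.129
 -0.1 -0.0 -1.6 0.0126 0.0138 -0.0010 -0.129
 -0.1 -0.0 -1.3 0.0159 0.0171 -0.0011 -0.129
 -0.1 -0.0 -1.1 0.0192 0.0204 -0.0011 -0.129
 -0.1 0.0 -0.9 0.0224 0.0237 -0.0011 -0.129
 -0.1 0.0 -0.7 0.0257 0.0269 -0.0011 -0.129
 -0.1 0.0 -0.4 0.0290 0.0302 -0.0011 -0.129
 -0.1 0.0 -0.2 0.0322 0.0335 -0.0011 -0.129
 -0.1 0.0 -0.0 0.0355 0.0368 -0.0011 -0.129
```

View pics/tip11.png

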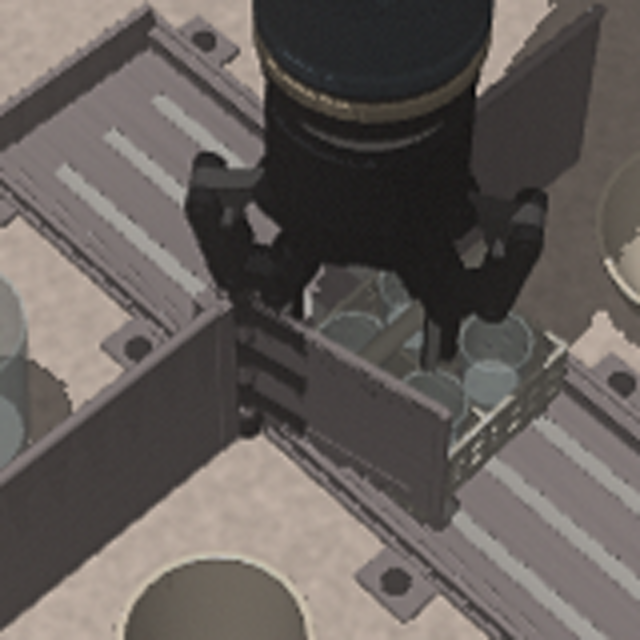

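View pics/top11z.png

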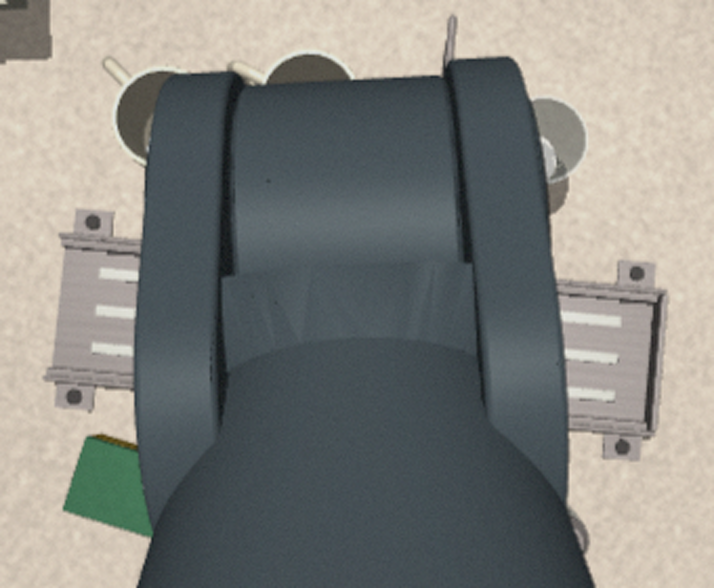

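The gate is still held open, with finger A near the hinge. The nose is about at the gate plane and the carrier fills the swing. I'll turn the hand about B to take the nose further in before letting the leaf come to lean on the carrier.

```bash
python3 - <<'E'
from h import *
from workcell import bot
st=bot.observe()
print(rows(plan([(-9,47,38,51),(-7,46.5,46,46),(0,44,46,46),(20,39,44,46)],[5,2,5],67),st).replace(";","\n"))
E
```

```text
-0.1 -0.0 -1.6 0.0011 0.0015 -0.0007 -0.176
 -0.1 -0.0 -3.2 0.0019 0.0027 -0.0009 -0.153
 -0.1 -0.0 -4.8 0.0027 0.0039 -0.0010 -0.129
 -0.1 -0.0 -6.4 0.0035 0.0050 -0.0012 -0.106
 -0.1 -0.0 -8.0 0.0044 0.0061 -0.0014 -0.082
 -0.1 -0.0 -8.0 0.0064 0.0093 -0.0014 -0.082
 -0.1 -0.0 -8.0 0.0084 0.0124 -0.0014 -0.082
 -0.1 -0.0 -7.6 0.0109 0.0155 -0.0014 -0.082
 -0.1 -0.0 -7.2 0.0134 0.0185 -0.0014 -0.082
 -0.1 -0.0 -6.8 0.0159 0.0215 -0.0014 -0.082
 -0.1 -0.0 -6.4 0.0184 0.0246 -0.0014 -0.082
 -0.1 -0.0 -6.0 0.0209 0.0276 -0.0014 -0.082
```

>>> drive_tool --commands "0 0 -1.6 0.0011 0.0015 -0.0007 -0.18; 0 0 -3.2 0.002 0.0027 -0.001 -0.15; 0 0 -4.8 0.0027 0.004 -0.001 -0.13; 0 0 -6.4 0.0035 0.005 -0.0012 -0.11; 0 0 -8 0.0044 0.0061 -0.0014 -0.08; 0 0 -8 0.0064 0.0093 -0.0014 -0.08; 0 0 -8 0.0084 0.0124 -0.0014 -0.08; 0 0 -7.6 0.011 0.0155 -0.0014 -0.08; 0 0 -7.2 0.0134 0.0185 -0.0014 -0.08; 0 0 -6.8 0.016 0.0215 -0.0014 -0.08; 0 0 -6.4 0.0184 0.0246 -0.0014 -0.08; 0 0 -6 0.021 0.0276 -0.0014 -0.08"

```text
clock: 15.58
ee_pos: [0.5664, -0.0029, 0.0647]
ee_rot: [[0.619, -0.785, 0.001], [-0.785, -0.619, 0.001], [0.0, -0.001, -1.0]]
force: [1.9, 2.9, 0.3]
grip_width: 0.0461
```

```bash
python3 look.py 12;python3 - <<'E'
import cv2
b=cv2.imread("pics/scene12.png")[150:310,240:400];cv2.imwrite("pics/tip12.png",cv2.resize(b,None,fx=4,fy=4,interpolation=2))
from h import *
from workcell import bot
st=bot.observe()
print(rows(plan([(20,39,44,46),(72,38,44,46)],[12],67),st).replace(";","\n"))
E
```

```text
t 15.675 slide [-1.1 17.6] z 64.6 phi 44.0 tilt [0. 0.] F [ 1.2  0.8 -0.6] w 0.046161514588283256
-0.0 0.0 -0.0 0.0028 0.0024 -0.0001 -0.082
 -0.0 0.0 -0.0 0.0059 0.0054 -0.0001 -0.082
 -0.0 0.0 -0.0 0.0090 0.0085 -0.0001 -0.082
 -0.0 0.0 -0.0 0.0120 0.0116 -0.0001 -0.082
 -0.0 0.0 -0.0 0.0151 0.0147 -0.0001 -0.082
 -0.0 0.0 -0.0 0.0181 0.0177 -0.0001 -0.082
 -0.0 0.0 -0.0 0.0212 0.0208 -0.0001 -0.082
 -0.0 0.0 -0.0 0.0243 0.0239 -0.0001 -0.082
 -0.0 0.0 -0.0 0.0273 0.0269 -0.0001 -0.082
 -0.0 0.0 -0.0 0.0304 0.0300 -0.0001 -0.082
 -0.0 0.0 -0.0 0.0335 0.0331 -0.0001 -0.082
 -0.0 0.0 -0.0 0.0365 0.0361 -0.0001 -0.082
```

View pics/tip12.png

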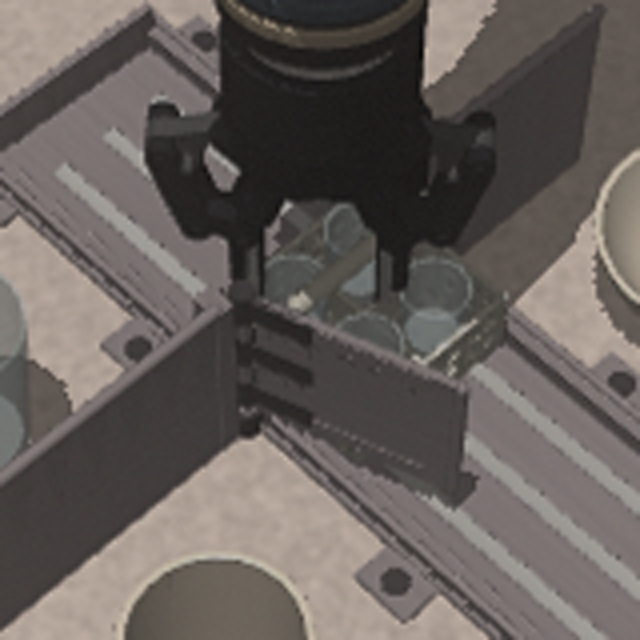

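The leaf now leans on the carrier's rear corner. The carrier is about half through (x≈-5). I'll push on.

```bash
python3 - <<'E'
from h import *
from workcell import bot
st=bot.observe()
print(rows([(x,y,64.6,44,-.08) for x,y in zip(np.linspace(3,50,12),np.linspace(19,25,12))],st).replace(";","\n"))
E
```

```text
-0.0 0.0 -0.0 0.0039 0.0019 0.0000 -0.08
 -0.0 0.0 -0.0 0.0074 0.0045 0.0000 -0.08
 -0.0 0.0 -0.0 0.0108 0.0070 0.0000 -0.08
 -0.0 0.0 -0.0 0.0143 0.0096 0.0000 -0.08
 -0.0 0.0 -0.0 0.0177 0.0122 0.0000 -0.08
 -0.0 0.0 -0.0 0.0212 0.0148 0.0000 -0.08
 -0.0 0.0 -0.0 0.0246 0.0173 0.0000 -0.08
 -0.0 0.0 -0.0 0.0281 0.0199 0.0000 -0.08
 -0.0 0.0 -0.0 0.0315 0.0225 0.0000 -0.08
 -0.0 0.0 -0.0 0.0350 0.0250 0.0000 -0.08
 -0.0 0.0 -0.0 0.0384 0.0276 0.0000 -0.08
 -0.0 0.0 -0.0 0.0419 0.0302 0.0000 -0.08
```

>>> drive_tool --commands "0 0 0 0.004 0.002 0 -0.08; 0 0 0 0.0075 0.0045 0 -0.08; 0 0 0 0.011 0.007 0 -0.08; 0 0 0 0.0143 0.0096 0 -0.08; 0 0 0 0.0177 0.0122 0 -0.08; 0 0 0 0.0212 0.0148 0 -0.08; 0 0 0 0.0246 0.0173 0 -0.08; 0 0 0 0.028 0.02 0 -0.08; 0 0 0 0.0315 0.0225 0 -0.08; 0 0 0 0.035 0.025 0 -0.08; 0 0 0 0.0384 0.0276 0 -0.08; 0 0 0 0.042 0.03 0 -0.08"

```text
clock: 17.18
ee_pos: [0.5685, -0.0549, 0.0647]
ee_rot: [[0.619, -0.785, 0.0], [-0.785, -0.619, 0.0], [-0.0, -0.0, -1.0]]
force: [0.2, 2.0, -0.3]
grip_width: 0.046
```

```bash
python3 look.py 13;python3 - <<'E'
import cv2
b=cv2.imread("pics/scene13.png")[120:280,220:380];cv2.imwrite("pics/tip13.png",cv2.resize(b,None,fx=4,fy=4,interpolation=2))
from h import *
from workcell import bot
st=bot.observe()
print(rows([(x,25,64.6,44,-.08) for x in np.linspace(53,78,7)],st).replace(";","\n"))
E
```

```text
t 17.275 slide [50.5 25.5] z 64.7 phi 43.9 tilt [ 0. -0.] F [ 0.1  0.3 -0.1] w 0.04588854600229305
-0.0 -0.0 -0.1 0.0015 0.0021 0.0001 -0.08
 -0.0 -0.0 -0.1 0.0045 0.0050 0.0001 -0.08
 -0.0 -0.0 -0.1 0.0075 0.0079 0.0001 -0.08
 -0.0 -0.0 -0.1 0.0105 0.0108 0.0001 -0.08
 -0.0 -0.0 -0.1 0.0135 0.0137 0.0001 -0.08
 -0.0 -0.0 -0.1 0.0165 0.0165 0.0001 -0.08
 -0.0 -0.0 -0.1 0.0195 0.0194 0.0001 -0.08
```

View pics/tip13.png

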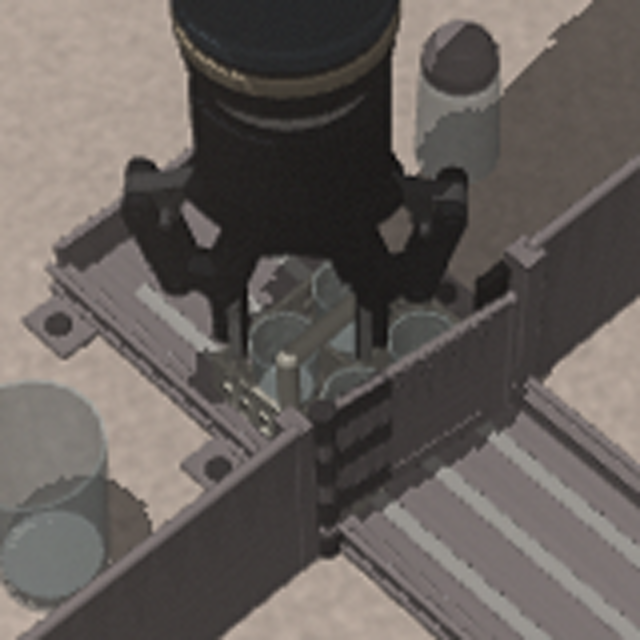

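The gate is nearly shut against the carrier's rear. I'll push another 27 mm, then back off a little and lift away.

>>> drive_tool --commands "0 0 0 0.0015 0.002 0 -0.08; 0 0 0 0.0045 0.005 0 -0.08; 0 0 0 0.0075 0.008 0 -0.08; 0 0 0 0.0105 0.0108 0 -0.08; 0 0 0 0.0135 0.0137 0 -0.08; 0 0 0 0.0165 0.0165 0 -0.08; 0 0 0 0.0195 0.0194 0 -0.08; 0 0 0 0.0195 0.0194 0 -0.08; 0 0 0 0.016 0.0155 0 -0.08; 0 0 0 0.0145 0.014 0 -0.08"

```text
clock: 18.52
ee_pos: [0.5667, -0.0749, 0.0647]
ee_rot: [[0.619, -0.785, 0.001], [-0.785, -0.619, -0.0], [0.001, -0.0, -1.0]]
force: [1.2, -0.2, -0.4]
grip_width: 0.0458
```

```bash
python3 look.py 14;python3 - <<'E'
import cv2
b=cv2.imread("pics/scene14.png")[120:280,220:380];cv2.imwrite("pics/tip14.png",cv2.resize(b,None,fx=4,fy=4,interpolation=2))
E
```

```text
t 18.625 slide [70.2 25.5] z 64.7 phi 44.0 tilt [ 0. -0.] F [-0.3 -0.2 -0.1] w 0.04605116564932966
```

View pics/tip14.png

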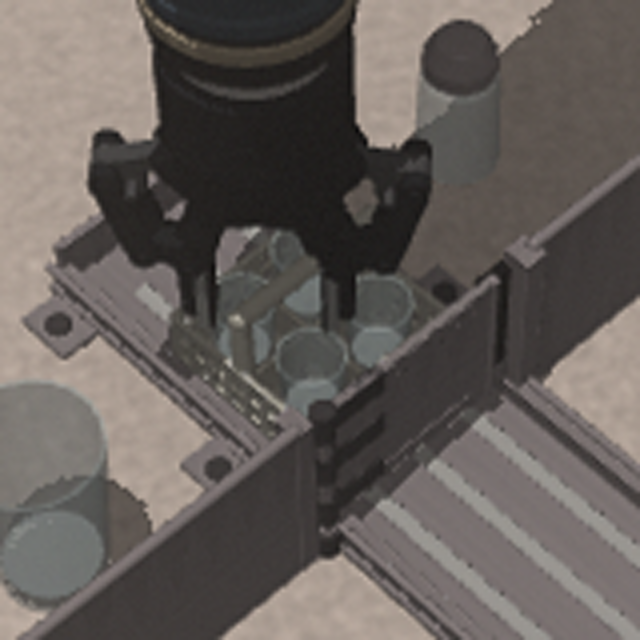

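>>> drive_tool --commands "0 0 0 0 0 -0.01 -0.08; 0 0 0 0 0 -0.03 -0.08; 0 0 0 0 0 -0.07 -0.08; 0 0 0 0 0 -0.12 -0.08; 0 0 0 0 0 -0.17 -0.08; 0 0 0 -0.06 0.06 -0.2 -0.08; 0 0 0 -0.12 0.12 -0.2 -0.08; 0 0 0 -0.17 0.17 -0.2 -0.08; 0 0 0 -0.17 0.17 -0.2 -0.08; 0 0 0 -0.17 0.17 -0.2 -0.08; 0 0 0 -0.17 0.17 -0.2 -0.08"

```text
clock: 20.0
ee_pos: [0.3285, -0.0467, 0.2654]
ee_rot: [[0.619, -0.785, 0.003], [-0.785, -0.619, -0.001], [0.002, -0.002, -1.0]]
force: [-0.2, -0.3, 0.2]
grip_width: 0.0461
```

```bash
python3 look.py 15;python3 - <<'E'
import cv2
b=cv2.imread("pics/scene15.png")[120:280,220:420];cv2.imwrite("pics/tip15.png",cv2.resize(b,None,fx=4,fy=3.7,interpolation=2))
E
```

```text
t 20.1 slide [  65.9 -213.9] z 264.8 phi 44.0 tilt [ 0.001 -0.001] F [ 0.  -1.   0.4] w 0.0461633238319691
```

View pics/tip15.png

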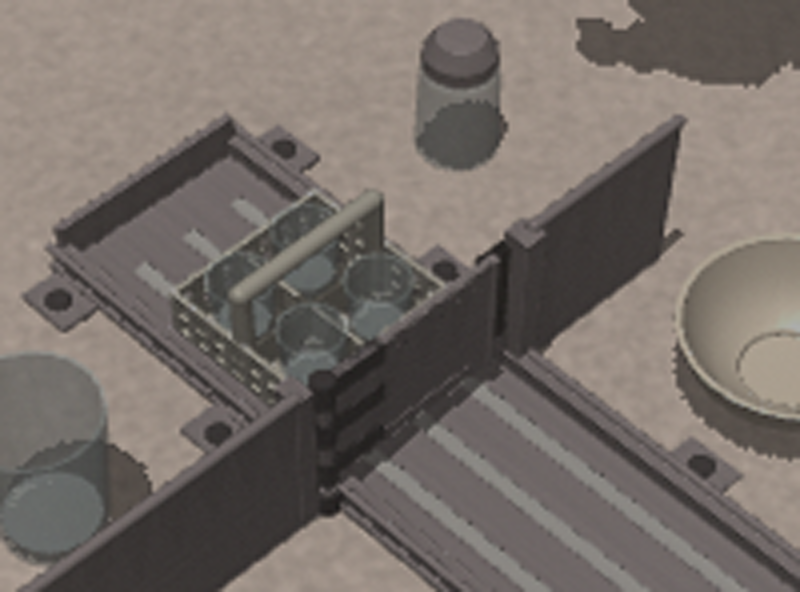

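View pics/top15z.png

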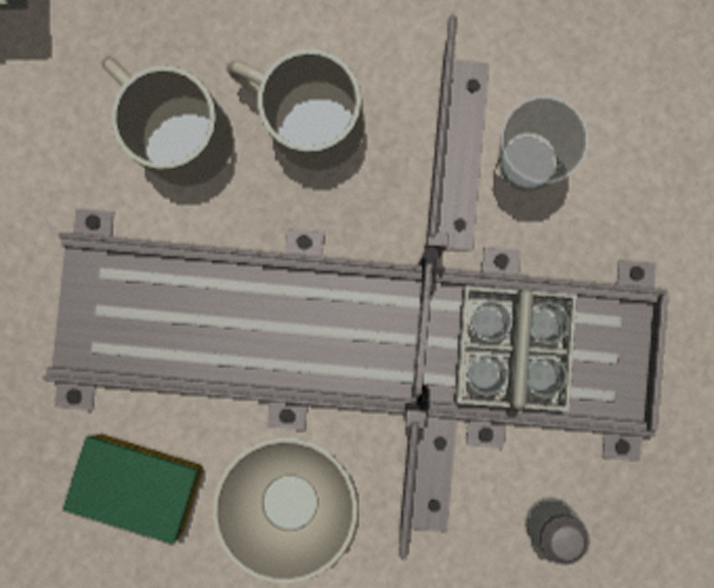

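```bash
python3 - <<'E'
import cv2,numpy as np
a=cv2.imread("pics/top0.png",0).astype(int);b=cv2.imread("pics/top15.png",0).astype(int)
m=(abs(a-b)>45).astype(np.uint8)
n,l,s,c=cv2.connectedComponentsWithStats(m,connectivity=8)
print([r.tolist() for r in s[1:] if r[4]>12])
from workcell import bot
bot.finish_job()
E
```

```text
[[182, 220, 10, 2, 17], [183, 221, 18, 23, 168], [200, 224, 33, 59, 646], [230, 226, 10, 56, 256], [353, 236, 10, 2, 18], [352, 237, 27, 58, 418], [349, 238, 2, 11, 14], [379, 238, 26, 20, 151], [180, 240, 18, 18, 73], [218, 242, 13, 11, 61], [357, 244, 16, 6, 29], [192, 246, 6, 3, 13], [179, 254, 14, 16, 97], [348, 259, 2, 12, 18], [381, 260, 20, 13, 90], [347, 273, 2, 11, 15], [380, 275, 20, 18, 133], [356, 288, 9, 3, 15], [327, 401, 127, 79, 6055]]
the job is handed in; nothing more can be done
```

The carrier is right through on the clean side, the gate has shut behind it, and I handed the job in at about 20 s.

- **Setting up:** I first pushed the carrier by its handle bar, with the gate still shut, from x ≈ -200 mm to about -153 mm. That is clear of the gate's swing. From its starting place one hand could not span both the leaf and the handle.
- **Opening the gate:** One fingertip went down on the clean side of the leaf and drew it to about 95°.
- **Pushing through:** While that finger held the leaf open, the other finger pushed the handle bar until I reckoned the carrier's nose was just past the gate plane. The leaf then came to lean on the carrier's rear corner. I pushed on to x ≈ 74 mm, backed off and lifted the hand away.
- **Last checks:** The final pictures show the gate flush shut and the carrier square in the slide with all four glasses upright. The robot was clear of everything. Comparing the first and last top views, the only changes were at the carrier's old and new places and where the arm itself now shows in the image. The mugs, tumbler, sponge, shaker and bowl did not change.
- **Less than perfect:** During the first push the carrier turned about 4° within its rail play, and it straightened later. The gripper also rested briefly on the top of the leaf with about 8 N, so I raised the hand 4 mm. The highest force I read at the end of any move was that 8 N.

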